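# Shut the treat tub and push the tray home

### The job

Close up the dog-training shelf: with the fingertips push the standing lid of the treat tub over and press it shut, then push the pull-out tray fully home under the shelf, its front flush with the lip, without slamming it. Touch the lid and the tray front from outside only: nothing is gripped or lifted. Leave everything else where it is; the clicker and the ring simply ride in with the tray.

Things in the scene. Friction and masses are not known exactly. Their poses are not given: they have to be found in the camera images.
- shelf: Fixed aluminium shelf, 260 mm deep (x), 400 mm wide (y), top at 90 mm. Origin: centre of its underside, on the table; x points away from the robot's side, square to its front, y left, z up. The lip is the front edge of the top, folded down (70 to 90 mm up), outer face 130 mm in front of the origin. The front 70 mm of the top is empty; behind it stand things up to 150 mm tall.
- tray (a joint): How far the grey pull-out tray stands out from under the lip (m): 0 = fully home against its stop, front flush with the lip; it starts 0.13 to 0.165 out. It slides straight along the shelf's x axis on captive runners, with about 2 N of friction plus slight damping, and stays where it is left.
- tray_front (a point): Middle of the outer face of the tray's plain front panel; travels with the tray; axes as the shelf's. The panel is 376 mm wide, 6 mm thick, from 6 to 66 mm above the table (this point at 36 mm); the tray goes 235 mm back from it. The panel lies below the lip.
- lid (a joint): Angle of the treat tub's lid (rad): 0 = shut, 1.57 = upright, it starts between 1.7 and 2.1, leaning back to the left over the open part of the tray. A stiff hinge: it stays where it is left; about 0.5 N at the free edge moves it. Standing open it strikes the lip when the tray is pushed in.
- tub (a point): Open white plastic treat tub with biscuits in it, fixed in the right end of the tray, 95 mm (x) by 85 mm (y), rim 55 mm above the table. This point: centre of its underside, 62 mm behind the tray's front face and 127 mm right of its middle; axes as the shelf's.
- lid_hinge (a point): Middle of the lid's hinge line, 56 mm above the table; the line runs along the shelf's x on the tub's left (+y) top edge, 44 mm left of the tub's middle; axes turn with the lid. The lid is a white plate, 97 mm along the hinge, 89 mm from hinge to free edge plus an 8 mm thumb tab, 5 mm thick; shut, it lies right (-y) of the hinge, its top 61 mm above the table.
- lid_edge (a point): Tip of the thumb tab, in the middle of the lid's free edge, 97 mm from the hinge line.
- lid_seal: Grey seal plate under the lid (inside when shut), 80 x 68 x 4 mm; not to be touched. Origin on the hinge line, turns with the lid.
- liner (a point): Brown cork liner inside the tray: floor, its top 11 mm above the table, and an upstand against the inner side of the front panel, up to 50 mm; not to be touched. This point: top middle of the upstand.
- clicker: Black plastic clicker, 54 x 32 x 18 mm, lying loose in the open part of the tray. Origin: centre of its underside.
- ring: Teal rubber ring, 80 mm across, 16 mm high, lying loose in the open part of the tray. Origin: centre of its underside.
- jar: Clear glass treat jar with a steel twist cap, 96 mm across, 149 mm high, standing loose on the shelf. Origin: centre of its underside.
- bowl: Yellow silicone bowl, 110 mm across, 50 mm high, loose on the shelf. Origin: centre of its underside.
- torch: Dark pocket torch standing on its head on the shelf, 34 mm across, 105 mm high. Origin: centre of its underside.
- bone: Brown-red rubber bone, 142 x 68 x 38 mm, on the table to one side of the tray. Origin: under its middle, on the table.
- brush: Pin grooming brush, 160 x 85 x 26 mm, bristles down on the table to the other side of the tray. Origin: near the middle of its length, on the table.
Things that resemble listed ones, but are neither listed nor needed, are in the scene too. Several things have the shape of the ring; the one meant has the colours described above.

How it is judged:
By the outcome, as a careful person would: the job done as asked, in the order asked, and still so for the second after the job is handed in, with the robot touching nothing.
It also fails if it takes over 48 s, if anything falls off the work surface, if the arm or the gripper's body presses on something with over 40 N, if the wrist force passes 120 N, or if a joint passes its speed limit or range.

### The arm

A 6-joint arm with a two-finger parallel gripper is mounted at the origin on the work surface. World frame = base frame: x ahead of the robot, y to its left, z up, the work surface at z = 0. Lengths are in m, angles in degrees, forces in N, time in s.
With the tool pointing down it reaches from about 0.4 to 0.825 m from the base axis. Payload 7 kg.
Tool frame: the origin (TCP) lies between the finger pads; the fingertips stand 19 mm ahead of it and the grasp point (between the pads) is the TCP (bot.tip_extent is the distance from the TCP to the fingertips, in m); z points along the fingers, y is the line along which they close (so a half turn about z gives the same grasp; the last joint's range is limited). The gripper opens to 85 mm and grips with 20 to 120 N. Pads are 22 mm wide; open, the fingers measure 114 mm over their backs; the gripper's body (76 mm by 85 mm) begins 54 mm behind the grasp point. The pads swing forward as they close: fully open they stand 13 mm farther back than shut.
Start: joints at [-48.638, 20.546, 0.682, 0, -70.136, -16.507], TCP at [0.284, -0.612, 0.25] pointing down, gripper open.
Joint ranges: [-176.03, 176.03], [-82.01, 121.73], [-58.28, 71.71], [-173.87, 95.51], [-174.79, -0.11], [-173.66, 173.66]. Speed limits (degrees/s): [136.94, 136.94, 172.46, 180, 180, 180].

### API

Orientations are given as [roll, pitch, yaw] about the fixed x, y, z axes, in that order (R = Rz(yaw) Ry(pitch) Rx(roll)).
In Python, from plant import bot gives the robot as it stands. Calls block until the motion is done:
- bot.goto(position, orientation): joint-space move of the TCP to a pose.
- bot.servo_line(position, feed=0.15, attitude=None): straight line of the TCP; attitude=None keeps the orientation; feed is the mean speed in m/s.
- bot.goto_joints(angles): joint-space move.
- bot.command_gripper(opening, newtons=None): opening from 0.0 (shut) to 1.0 (fully open); newtons is the grip in N (None keeps the last); returns when the fingers have stopped.
- bot.hold(seconds).
- bot.ik(position, orientation): joint angles nearest the present ones, or None.
- bot.state(): the state.
- bot.get_image(name): name is "scene" or "top" or "wrist"; returns a dict with "pixels" (400x640x3 uint8, blue, green, red), "camera_matrix" (3x3 intrinsics, pixels), "pose" (4x4, takes a point from camera to world coordinates). Camera axes: x right, y down, z forward; pixel columns grow to the right and rows downward; lengths in m; the calibration is good to about 2 mm. A picture is of the moment at which its call begins. There is no depth.
A pose or a line that the arm cannot do raises bot.Unreachable and nothing moves.
- bot.finish_job(): hands the job in; it is judged then, once.
The state is a dict: "time_s": time; "joint_positions": joint angles; "dq": joint speeds; "joint_efforts": joint torques, N m; "eef_pos": TCP position; "tool_rot": TCP orientation; "contact_force": force on the tool from outside, world axes, zero at the start; "wrist_torque": the same for the moment, N m; "gripper_width": opening from 0.0 (shut) to 1.0 (fully open); "finger_force": force on a finger pad.
Only numpy, scipy, OpenCV 4.12 (cv2) and the standard library are available. Lean on these libraries where they do the work, as an engineer would, in place of code of your own. Each camera call takes 0.05 s, during which the arm holds its last target. There are 200 camera calls.

## Working session

There is one attempt and no reset: what is moved stays moved. The work goes in short steps, each a Python script; the robot and the scene stay as the last script left them, time stands still between calls to the robot, and variables do not carry over. Pictures are saved under pics/ and viewed, at most 10 in all, crops included, and the job is handed in when it is done.

```bash
mkdir -p pics; ls
python3 - <<'E'
from plant import bot
import cv2,numpy as np
for n in ["scene","top"]:
    d=bot.get_image(n); cv2.imwrite(f"pics/{n}0.png",d["pixels"]); print(n,d["camera_matrix"].tolist(),np.round(d["pose"],4).tolist())
    np.savez(f"{n}0.npz",**d)
print(bot.state(),bot.tip_extent)
E
```

```text
pics
scene [[518.3514169569565, 0.0, 318.61006621413435], [0.0, 518.3514169569565, 201.09921596356057], [0.0, 0.0, 1.0]] [[-0.8511, 0.2867, -0.4398, 1.2013], [0.525, 0.4547, -0.7195, 1.0645], [-0.0063, -0.8433, -0.5374, 0.8618], [0.0, 0.0, 0.0, 1.0]]
top [[376.7775686421814, 0.0, 311.91533522519967], [0.0, 376.7775686421814, 198.08154613969185], [0.0, 0.0, 1.0]] [[-0.0116, -0.9917, 0.1282, 0.4595], [-0.9995, 0.0152, 0.0275, -0.0055], [-0.0293, -0.1279, -0.9914, 1.0186], [0.0, 0.0, 0.0, 1.0]]
{'time_s': 0.1, 'joint_positions': array([-4.86387894e+01,  2.05869616e+01,  6.38758922e-01, -1.76694156e-02,
       -7.01371364e+01, -1.65077421e+01]), 'dq': array([-0.03412974, -0.18365469,  0.12485624,  0.05671889,  0.07435548,
        0.02969117]), 'joint_efforts': array([-1.73337332e-03, -5.84762979e+01,  2.94106776e+01,  6.95458889e+00,
       -3.30329123e-03,  2.59480254e-05]), 'eef_pos': array([ 0.28351246, -0.61211799,  0.24945974]), 'tool_rot': array([ 1.79913458e+02, -8.32425223e-03, -1.55152541e+02]), 'contact_force': array([ 0.52707364, -0.18477222,  0.50677555]), 'wrist_torque': array([-0.03711853,  0.00588236,  0.00198955]), 'finger_force': 0.0, 'gripper_width': 1.0062489126000664} 0.019
```

View pics/scene0.png

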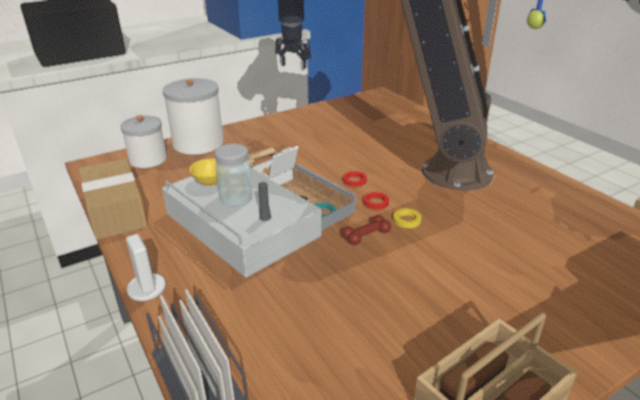

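View pics/top0.png

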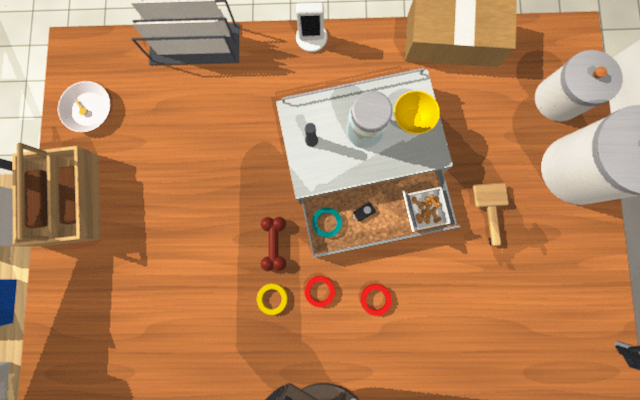

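The top view shows the shelf lip running from about (297,196) to (453,164), the tray front from (315,254) to (459,227), and the tub at (429,209). The bone is at (273,244) and the brush at (492,210). I'll zoom in for the corners.

```bash
cat > h.py <<'E'
import numpy as np,cv2
def ray(d,u,v,z):
    K,T=d["camera_matrix"],d["pose"]
    r=T[:3,:3]@np.linalg.solve(K,[u,v,1]); o=T[:3,3]
    return o+r*(z-o[2])/r[2]
def proj(d,p):
    T=np.linalg.inv(d["pose"]); c=T[:3,:3]@np.array(p)+T[:3,3]; q=d["camera_matrix"]@c; return q[:2]/q[2]
E
python3 - <<'E'
import cv2,numpy as np
a=cv2.imread("pics/top0.png")[150:270,280:480]; b=cv2.imread("pics/scene0.png")[130:250,230:370]
cv2.imwrite("pics/c1.png",cv2.resize(a,None,fx=4,fy=4,interpolation=cv2.INTER_CUBIC))
cv2.imwrite("pics/c2.png",cv2.resize(b,None,fx=5,fy=5,interpolation=cv2.INTER_CUBIC))
E
```

```text
(no output)
```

View pics/c1.png

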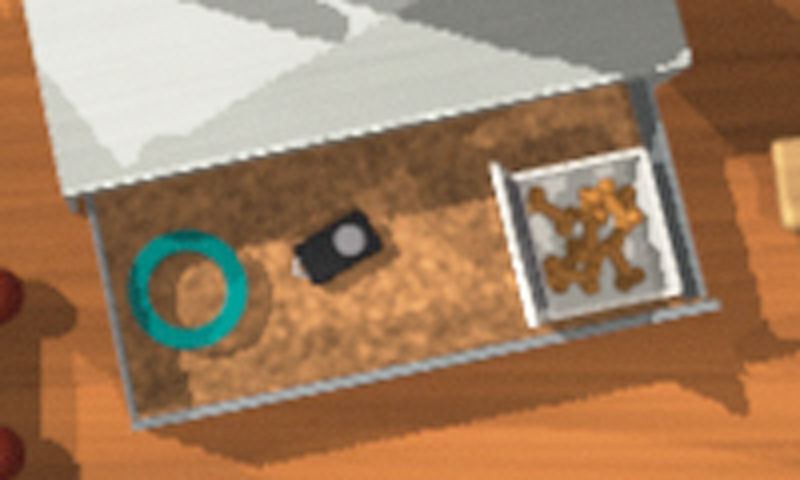

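View pics/c2.png

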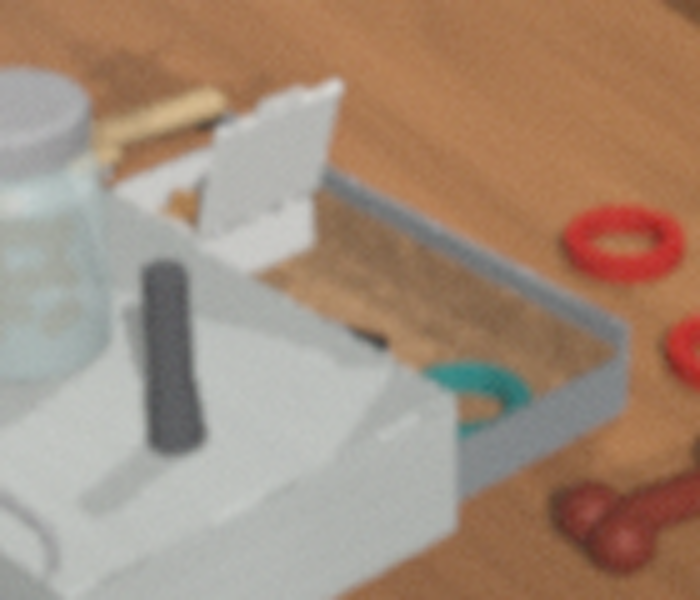

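Run:
```python
import numpy as np
from h import *
t=dict(np.load("top0.npz"));s=dict(np.load("scene0.npz"))
np.set_printoptions(precision=4,suppress=True)
pl,pr=ray(t,314.25,257,.066),ray(t,459.5,225.75,.066)
ll,lr=ray(t,297,198.8,.09),ray(t,452.5,168,.09)
print(pl,pr,np.linalg.norm(pl-pr));print(ll,lr,np.linalg.norm(ll-lr))
for a,b in((pl,pr),(ll,lr)): d=a-b;print("yaw",np.degrees(np.arctan2(-d[0],d[1])))
d=(ll-lr)+(pl-pr);yaw=np.arctan2(-d[0],d[1]);X=np.array([np.cos(yaw),np.sin(yaw),0]);Y=np.array([-X[1],X[0],0])
lipm=(ll+lr)/2;pm=(pl+pr)/2
print("yaw",np.degrees(yaw),"out",(lipm-pm)@X,"lat",(lipm-pm)@Y)
C=lipm;C=C+X*.13
front=pm+Y*((C-pm)@Y);front[2]=.036
tub=front+X*.062-Y*.127;tub[2]=0
h=tub+Y*.044;h[2]=.056
print("shelf",C,"front",front,"tub",tub,"hinge",h, "tubpix",proj(t,tub+[0,0,.055]))
for th in (1.7,1.8,1.9,2.0,2.1):
  # lid dir: shut=-Y
  v=-Y*np.cos(th)+np.array([0,0,1])*np.sin(th); w=Y*np.sin(th)+np.array([0,0,1])*np.cos(th)
  e=h+v*.089; f=[e+X*k for k in(.0485,-.0485)]
  print(th,"top",[proj(t,q) for q in f],"scene",[proj(s,q) for q in f], proj(s,h+v*.097), "tip",h+v*.097)
```

```text
[0.4342 0.0168 0.066 ] [ 0.5074 -0.347   0.066 ] 0.37113154159332334
[0.5784 0.0574 0.09  ] [ 0.6496 -0.33    0.09  ] 0.39388501373239665
yaw 11.379404864605167
yaw 10.416584368480322
yaw 10.883675956199205 out 0.14609019238376456 lat 0.001259755992629731
shelf [ 0.7417 -0.1118  0.09  ] front [ 0.4706 -0.1639  0.036 ] tub [ 0.5554 -0.2769  0.    ] hinge [ 0.5471 -0.2337  0.056 ] tubpix [428.9752 207.4889]
1.7 top [array([411.311 , 188.0772]), array([421.2217, 228.934 ])] scene [array([269.7505, 151.5594]), array([294.1583, 141.8883])] [282.2626 144.4308] tip [ 0.5448 -0.2214  0.1522]
1.8 top [array([407.4789, 188.9402]), array([417.315 , 229.7344])] scene [array([271.5671, 152.9912]), array([295.9826, 143.2441])] [284.2544 145.9471] tip [ 0.543  -0.212   0.1505]
1.9 top [array([403.6668, 189.838 ]), array([413.4193, 230.5302])] scene [array([273.368 , 154.6649]), array([297.7828, 144.8367])] [286.2251 147.7266] tip [ 0.5412 -0.2029  0.1478]
2.0 top [array([399.9232, 190.7588]), array([409.5845, 231.3111])] scene [array([275.133 , 156.5635]), array([299.5387, 146.65  ])] [288.1525 149.7515] tip [ 0.5395 -0.194   0.1442]
2.1 top [array([396.2951, 191.6907]), array([405.8587, 232.0674])] scene [array([276.8418, 158.6672]), array([301.2303, 148.6651])] [290.0142 152.0006] tip [ 0.5379 -0.1856  0.1397]
```

```bash
cat >> h.py <<'E'
from scipy.spatial.transform import Rotation as R
yaw=np.radians(10.9);X=np.array([np.cos(yaw),np.sin(yaw),0]);Y=np.array([-X[1],X[0],0]);Z=np.array([0,0,1.])
H=np.array([.5471,-.2337,.056]);F=np.array([.4706,-.1639,.036]);HW=.011
def pose(tip,zt,yt):
    xt=np.cross(yt,zt); return tip-.019*zt, R.from_matrix(np.c_[xt,yt,zt]).as_euler('xyz',degrees=True),xt
def lidpose(th,gap=0,r=.07,s=1):
    th=np.radians(th);v=-Y*np.cos(th)+Z*np.sin(th);w=Y*np.sin(th)+Z*np.cos(th)
    a=max(th-np.radians(65),0);zt=-Z*np.cos(a)-Y*np.sin(a)
    xt=np.cross(s*X,zt);m=HW*abs(xt@w)
    return pose(H+r*v+(.005+m+gap)*w,zt,s*X)[:2]
def traypose(dx,b=35,s=1):  # dx: leading corner beyond initial panel face
    b=np.radians(b);zt=X*np.sin(b)-Z*np.cos(b)
    return pose(F+X*(dx-HW*np.cos(b)),zt,s*Y)[:2]
E
python3 - <<'E'
from plant import bot
from h import *
np.set_printoptions(precision=1,suppress=True)
for s in(1,-1):
    for th in(115,90,60,30,0):print(s,th,bot.ik(*lidpose(th,.03 if th>100 else 0,s=s)))
    for b in(25,35,45):
        for dx in(-.04,.146):print(s,b,dx,bot.ik(*traypose(dx,b,s)))
E
```

```text
1 115 [ 20.8  21.4 -57.1  71.2 -52.8 104.2]
1 90 [  9.1  13.4 -43.6  41.2 -39.9 148.2]
1 60 [  -6.5   19.3  -16.2    0.   -54.5 -162.6]
1 30 [  -9.5   22.4  -15.    -0.   -52.6 -159.6]
1 0 [ -10.8   25.6  -15.9   -0.   -48.5 -158.3]
1 25 -0.04 [ -7.1   7.2 -44.7 -28.4 -15.9 -46.2]
1 25 0.146 [  2.2  18.7 -32.8 -15.1 -14.2 -67.4]
1 35 -0.04 [-25.5   8.6 -38.9 -58.  -23.6  -3.2]
1 35 0.146 [ -6.   18.3 -28.1 -44.6 -13.7 -32.3]
1 45 -0.04 [-45.8  13.8 -39.  -78.7 -37.   33. ]
1 45 0.146 [-23.4  20.  -25.9 -79.6 -23.9  14.4]
-1 115 [ 20.8  21.4 -57.1  71.2 -52.8 -75.8]
-1 90 [  9.1  13.4 -43.6  41.2 -39.9 -31.8]
-1 60 [ -6.5  19.3 -16.2   0.  -54.5  17.4]
-1 30 [ -9.5  22.4 -15.    0.  -52.6  20.4]
-1 0 [-10.8  25.6 -15.9   0.  -48.5  21.7]
-1 25 -0.04 [ -7.1   7.2 -44.7 -28.4 -15.9 133.8]
-1 25 0.146 [  2.2  18.7 -32.8 -15.1 -14.2 112.6]
-1 35 -0.04 None
-1 35 0.146 [ -6.   18.3 -28.1 -44.6 -13.7 147.7]
-1 45 -0.04 [ -45.8   13.8  -39.   -78.7  -37.  -147. ]
-1 45 0.146 [ -23.4   20.   -25.9  -79.6  -23.9 -165.6]
```

```bash
sed -i 's/radians(65)/radians(78)/' h.py
python3 - <<'E'
from plant import bot
from h import *
np.set_printoptions(precision=2,suppress=True)
bot.command_gripper(0.0)
p=bot.state()["eef_pos"]; bot.servo_line(p+[0,0,.1],feed=.2)
p,o=lidpose(112,.035,s=-1)
bot.goto(p+[0,0,.13],o); print(bot.state()["time_s"],bot.state()["eef_pos"])
bot.servo_line(p,feed=.15)
st=bot.state();print(st["time_s"],st["contact_force"],st["eef_pos"],p)
d=bot.get_image("scene");cv2.imwrite("pics/s1.png",cv2.resize(d["pixels"][60:260,170:420],None,fx=3,fy=3,interpolation=cv2.INTER_CUBIC))
E
```

```text
3.4417 [ 0.53 -0.15  0.25]
4.4583 [ 0.32 -0.79 -0.12] [ 0.53 -0.15  0.12] [ 0.53 -0.15  0.12]
```

View pics/s1.png

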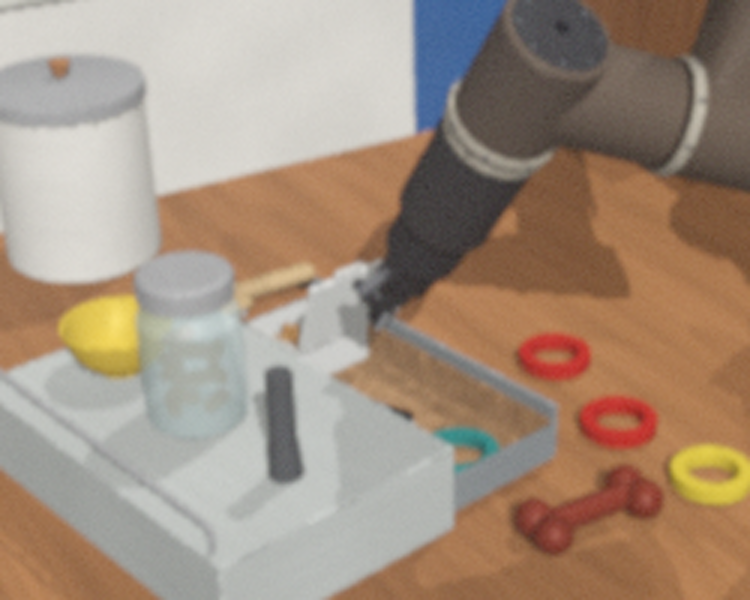

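The fingertips, at crop (370,300), are left of the lid's outer face at (335,310) and haven't touched it yet. Next I'll push the lid over along its arc.

Run:
```python
from plant import bot
from h import *
np.set_printoptions(precision=2,suppress=True)
for th in [112,100,88,76,64,52,40,28,18,9,3]:
    p,o=lidpose(th,0,s=-1); bot.servo_line(p,feed=.08,attitude=o)
    st=bot.state();print(th,round(st["time_s"],2),st["contact_force"])
for dz in(.0,-.001,-.002,-.003):
    p,o=lidpose(0,dz,s=-1); bot.servo_line(p,feed=.02,attitude=o);bot.hold(.1)
    st=bot.state();print(dz,round(st["time_s"],2),st["contact_force"],st["eef_pos"][2]-.019)
    if st["contact_force"][2]>8:break
d=bot.get_image("scene");cv2.imwrite("pics/s2.png",cv2.resize(d["pixels"][60:260,170:420],None,fx=3,fy=3,interpolation=cv2.INTER_CUBIC))
```

```text
112 5.1 [-0.17  0.36 -0.18]
100 5.62 [-0.16  0.46  0.38]
88 6.13 [0.28 0.63 0.19]
76 6.55 [-1.66  0.04 -1.3 ]
64 6.9 [-0.83 -0.72  0.15]
52 7.25 [0.29 0.22 0.4 ]
40 7.61 [ 0.76 -0.4   0.32]
28 7.97 [-0.23  1.04 -0.04]
18 8.29 [-0.38  0.27  0.55]
9 8.6 [ 0.69 -0.16 -0.42]
3 8.86 [-0.12  0.33  0.46]
0.0 9.32 [0.34 0.57 0.85] 0.061116747871859944
-0.001 9.67 [-1.52  1.82  6.18] 0.060821388303158905
-0.002 10.02 [-2.96  3.17 12.64] 0.06061080517783329
```

View pics/s2.png

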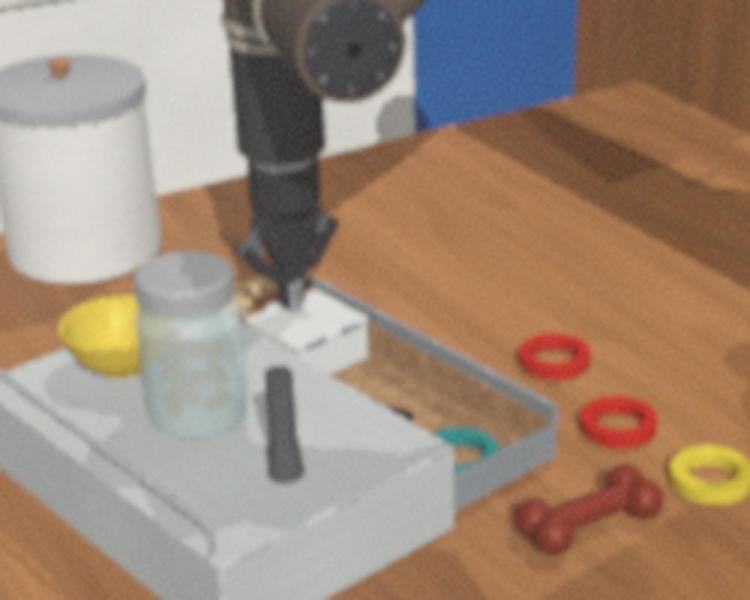

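The lid is lying flat on the tub at crop (310,320), pressed shut with about 12 N. Next is the tray.

Run:
```python
from plant import bot
from h import *
np.set_printoptions(precision=2,suppress=True)
p=bot.state()["eef_pos"]; bot.servo_line(p+[0,0,.12],feed=.15)
p,o=traypose(-.035,25,1)
print(bot.ik(p,o),bot.ik(p+[0,0,.12],o))
bot.goto(p+[0,0,.12],o); bot.servo_line(p,feed=.12)
st=bot.state();print(st["time_s"],st["contact_force"],st["eef_pos"]-p)
bot.servo_line(traypose(-.006,25,1)[0],feed=.06)
for dx in(.005,.03,.06,.09,.115):
    bot.servo_line(traypose(dx,25,1)[0],feed=.04)
    st=bot.state();print(dx,round(st["time_s"],2),st["contact_force"]@X,st["contact_force"])
d=bot.get_image("top");cv2.imwrite("pics/t2.png",cv2.resize(d["pixels"][140:280,270:480],None,fx=3.5,fy=3.5,interpolation=cv2.INTER_CUBIC))
```

```text
[ -6.66   7.54 -44.49 -27.99 -15.77 -46.9 ] [ -2.96  -6.92 -42.62 -11.53 -30.44 -67.42]
13.5667 [-0.15  0.01 -0.36] [ 0. -0.  0.]
0.005 14.62 -0.10893960534857565 [-0.12  0.07 -0.29]
0.03 15.4 0.7290867206993102 [ 0.79 -0.23 -0.77]
0.06 16.3 0.2749841271844054 [ 0.34 -0.29  0.02]
0.09 17.2 -0.08073992274577928 [ 0.01 -0.47 -0.04]
0.115 17.98 0.033889380656329564 [-0.14  0.92 -0.44]
```

View pics/t2.png

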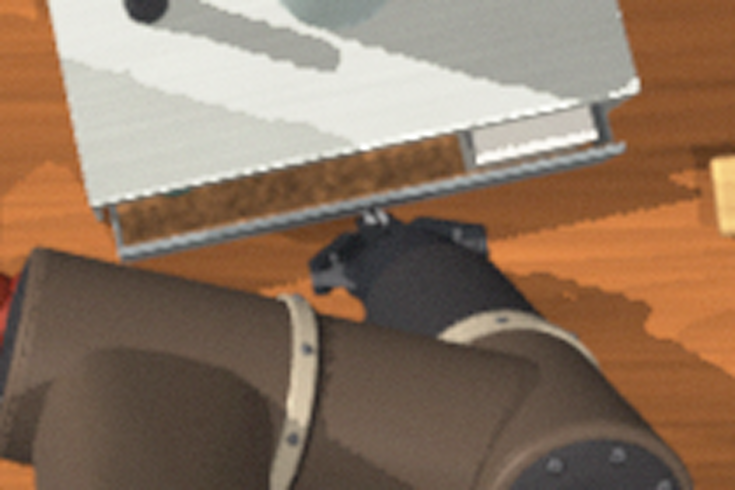

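The tray is following, with the shut lid passing under the lip at crop (530,130). About 35 mm is left, so I'll finish slowly until the stop is felt.

Run:
```python
from plant import bot
from h import *
bot.servo_line(traypose(.135,25,1)[0],feed=.03)
dx=.135;f=0
while f<9 and dx<.165:
    dx+=.0015; bot.servo_line(traypose(dx,25,1)[0],feed=.015); bot.hold(.08)
    st=bot.state(); f=-st["contact_force"]@X; print(round(dx,4),round(st["time_s"],2),round(f,2))
bot.servo_line(traypose(dx-.05,25,1)[0],feed=.06)
p=bot.state()["eef_pos"];bot.servo_line(p-X*.04+[0,0,.12],feed=.15)
bot.goto_joints([-48.638,20.546,0.682,0,-70.136,-16.507])
print(bot.state()["time_s"])
d=bot.get_image("top");cv2.imwrite("pics/t3.png",cv2.resize(d["pixels"][60:280,240:520],None,fx=2.7,fy=2.7,interpolation=cv2.INTER_CUBIC))
np.savez("top3.npz",**d)
```

```text
0.1365 19.18 0.47
0.138 19.51 0.78
0.1395 19.84 1.22
0.141 20.18 0.6
0.1425 20.51 1.04
0.144 20.84 0.44
0.1455 21.18 1.53
0.147 21.51 1.83
0.1485 21.84 0.6
0.15 22.18 0.98
0.1515 22.51 0.33
0.153 22.84 1.46
0.1545 23.18 6.82
0.156 23.51 11.02
27.3667
```

View pics/t3.png

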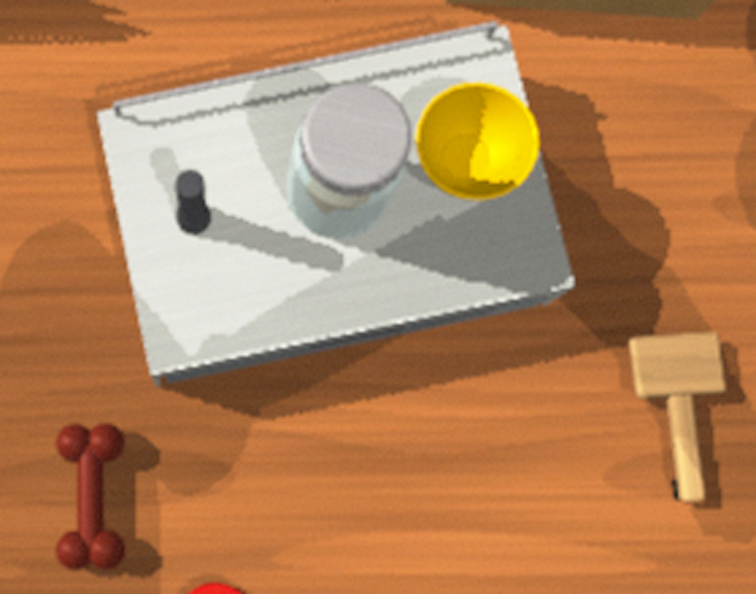

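The tray front now sits directly under the lip, with only the thin dark face strip showing from crop (160,378) to (560,297). The jar, bowl, torch, bone and brush look unmoved, and the arm is clear.

```bash
python3 -c "
from plant import bot
print(bot.finish_job())"
```

```text
the job is handed in; nothing more can be done
None
```

The job is handed in: the lid is pressed shut and the tray was then pushed slowly home to its stop, with the front flush under the lip in the last picture and the arm clear at about 27 s.

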